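Unlock the stall's sample tray and hold it up level

ROBOT

A 6-joint arm with a two-finger parallel gripper is mounted at the origin on a cart in front of the work surface, level with it; the furniture and walls round the work are solid. World frame = base frame: x ahead of the robot, y to its left, z up, the work surface at z = 0. Lengths are in m, angles in rad, forces in N, time in s.
With the tool pointing down it reaches from about 0.325 to 0.9 m from the base axis. Payload 6.1 kg.
Tool frame: the origin (TCP) lies midway between the tips of the shut fingers; the grasp point (between the pads) lies 19 mm behind it (env.hold_point_z is the distance from the TCP to the grasp point, in m); z points along the fingers, y is the line along which they close (so a half turn about z gives the same grasp; the last joint's range is limited). The gripper opens to 85 mm and grips with 20 to 120 N. Pads are 22 mm wide; open, the fingers measure 114 mm over their backs; the gripper's body (76 mm by 85 mm) begins 54 mm behind the grasp point. The pads swing forward as they close: fully open they stand 13 mm farther back than shut.
Start: joints at [1.121, 0.22, 1.526, -0, 1.395, -0.126], TCP at [0.199, 0.593, 0.231] pointing down, gripper open.
Joint ranges: [-2.98, 2.98], [-0.91, 2.08], [0.09, 2.57], [-1.24, 4.39], [0.2, 2.65], [-2.68, 2.68]. Speed limits (rad/s): [2.57, 2.57, 3.01, 3.14, 3.14, 3.14].

INTERFACE

Orientations are given as [roll, pitch, yaw] about the fixed x, y, z axes, in that order (R = Rz(yaw) Ry(pitch) Rx(roll)).
In Python, from workcell import env, read_camera, camera_info gives the robot as it stands (env), with the cameras as plain functions.
- The arm moves only by the shell command python3 shift.py 'ROWS'. ROWS is rows parted by semicolons, their numbers by spaces, 1 to 10 of them, each of 5 numbers: the finger opening in m, then dx, dy, dz in m, then a turn about the tool's z in rad; each row is the pose to reach, as a shift and turn from the pose commanded when the command began, along the tool's axes at that moment; what a row does not reach only later rows make up. A row lasts 1/8 s, in which the tool goes at most 0.0625 m and 0.188 rad, less where a joint would pass 70% of its speed; a pose out of reach is approached as far as the arm can. The fingers move at their own pace and stop on an object; the grip force is fixed at half the most. Time passes only in rows, so rows that do not move let the fingers close. It prints the time, the measured TCP pose, the force, the opening and the grip force at its end.
- env.state(): the state, without advancing time (a new reading comes with each control period).
- read_camera(name): name is "scene" or "top" or "wrist"; returns (picture, depth): 400x640x3 uint8, blue, green, red; 400x640 float32, m along the optical axis (not along the pixel's ray), 0 where there is no reading.
- camera_info(name): a dict with "fx", "fy", "cx", "cy" (pixels), "eye" and "attitude" of the camera in the world; the wrist camera has in their place "tool_from_camera" (4x4, takes a point from camera to tool coordinates, whose origin is the TCP and whose axes are the flange's). Camera axes: x right, y down, z forward; pixel columns grow to the right and rows downward; lengths in m; the calibration is good to about 2 mm. A picture is of the moment at which its call begins: read the wrist's pose just before it. camera_info takes no time and is no camera call.
- env.finish_job(): hands the job in; it is judged then, once.
The state is a dict: "clock": time; "q": joint angles; "qvel": joint speeds; "joint_efforts": joint torques, N m; "tcp_pos": TCP position; "ee_rot": TCP orientation; "wrist_force": force on the tool from outside, world axes, zero at the start; "ft_torque": the same for the moment, N m; "width": finger opening in m; "grip_force": force on a finger pad.
Only numpy, scipy, OpenCV 4.12 (cv2) and the standard library are available. Lean on these libraries where they do the work, as an engineer would, in place of code of your own. Each camera call takes 0.05 s, during which the arm holds its last target. There are 200 camera calls.

TASK

Release the small carrying tray from its lock: push the wing knob beside it down against its spring and, keeping it down, turn it clockwise (seen from above) a quarter turn, until it stops, so that the steel tongue swings off the tray. Then take the tray by its bar handle, lift it straight up about 12 cm off its dock, and finish while still holding it there, level and steady, with both jars and the thread reel still standing in it. Do not tip the tray on the way or disturb the other things on the table.

Things in the scene. Friction and masses are not known exactly. Their poses are not given: they have to be found in the camera images.
- dock: Grey base plate fixed to the table, 12 mm thick. Origin: at table height under the middle of the tray's seat; in its axes the plate spans x -149 to +57 mm, y +-57 mm. x points from the knob to the tray, z up. The tray stands in a low kerb (7.5 mm above the plate, 3 mm play). Lock axis at x = -110 mm, y = 0. A steel bracket 47 mm high beside the knob catches a key under it until it is pressed.
- knob_grip (a point): Middle of the knob's wing, on the lock's axis, 82 mm above the table with the knob up (moves with the knob). The black wing is an upright bar 44 mm long, 12 mm thick, 40 mm high (52 to 92 mm above the table), to be pinched across its 12 mm; the point's x axis runs along the wing, turns with it, and points at the tray when locked. Under the wing: a disc of 40 mm diameter.
- knob_press (a joint): How far the knob is pressed down (m): 0 up, 0.009 fully down. A spring pushes it up with about 6 N at the top, 10 N at the bottom. The knob can turn away from 0 only while pressed at least 0.0065; after about 0.95 rad of turning it may come up again.
- knob_turn (a joint): Turn of the knob and tongue (rad), clockwise seen from above: 0 locked (tongue over the tray's lug), 1.45 the end stop (unlocked). The start is 0 to 0.08. Light friction; it stays where it is left. The tongue is clear of the lug from about 0.6; unlocked counts from 1.1.
- tray: Loose plywood tray, 90 x 90 mm, walls 30 mm high, four pockets 39 mm wide (two by two, centres at x, y = +-21.5 mm), 0.24 to 0.42 kg empty. Origin: centre of its underside, axes as the dock's, 12 mm above the table in the dock. A steel lug at its front (-x) edge lies 2.5 mm under the lock's tongue.
- tray_grip (a point): Middle of the tray's bar handle, 100 mm above the tray's underside (112 mm above the table in the dock), over the tray's centre; axes as the tray's. The bar runs along the tray's x for 82 mm between two end posts; section 14 mm wide (pinch across this, along the tray's y) and 14 mm high. About 40 mm free space between it and the tray's contents.
- snap_jar_0: Small screw jar of snaps with a light lid, 34 mm diameter, 44 mm high, standing loose in one of the tray's pockets (50 g; floor 4 mm above the tray's underside). Origin: centre of its underside.
- snap_jar_1: Small screw jar of snaps with a dark lid, 34 mm diameter, 44 mm high, standing loose in another pocket. Origin: centre of its underside.
- thread_reel_0: Wooden thread reel, 29 mm diameter, 46 mm high, standing loose in a third pocket (one pocket is empty; which holds what varies). Origin: centre of its underside.
- tape_measure: Bystander: round tape measure, 52 x 69 x 20 mm, lying on the table. Origin: centre of its underside.
- card_packet: Bystander: banded packet of cards, 56 x 85 x 17 mm, lying on the table. Origin: centre of its underside.
- stamp: Bystander: wooden stamp with a knob, 28 x 44 x 55 mm, standing to the left of the knob. Origin: centre of its underside.
- glue_stick: Bystander: glue stick, 24 mm diameter, 86 mm high, standing behind the dock. Origin: centre of its underside.
- awl: Bystander: awl with a wooden handle, 146 mm long, lying on the table. Origin: near its middle, at its underside.
- marker_0: Bystander: felt marker, 132 mm long, lying on the table. Origin: centre of its underside.

How it is judged:
On the way, in this order (a step that is already met when the one before it is completed fails the run):
1. the knob is pressed down (at least 6 mm) while still in its locked position (value of joint knob_press above 0.006 m and value of joint knob_turn below 0.3 rad), for 0.05 s.
2. the knob is turned to the unlocked position (at least 1.1 rad), the tray still in its dock (value of joint knob_turn above 1.1 rad and z of tray in the frame of dock below 0.02 m), for 0.1 s.
3. the tray is held in the air above its dock, level and steady, with its contents, for a second (z of tray in the frame of dock between 0.082 and 0.192 m and horizontal distance between tray and dock below 0.06 m and angle between tray's own z axis and vertical below 0.12 rad and linear speed of tray below 0.03 m/s and angular speed of tray below 0.3 rad/s and contact force between tray and the fingers above 2 N and contact force between tray and dock below 0.05 N and z of snap_jar_0 in the frame of tray between -0.001 and 0.013 m and x of snap_jar_0 in the frame of tray between -0.045 and 0.045 m and y of snap_jar_0 in the frame of tray between -0.045 and 0.045 m and angle between the z axis of each of snap_jar_0, snap_jar_1, thread_reel_0 and the z axis of tray, either way round below 0.3 rad and z of snap_jar_1 in the frame of tray between -0.001 and 0.013 m and x of snap_jar_1 in the frame of tray between -0.045 and 0.045 m and y of snap_jar_1 in the frame of tray between -0.045 and 0.045 m and z of thread_reel_0 in the frame of tray between -0.001 and 0.013 m and x of thread_reel_0 in the frame of tray between -0.045 and 0.045 m and y of thread_reel_0 in the frame of tray between -0.045 and 0.045 m), for 1 s.
At the end, for the whole second after the job is handed in: The fingers hold the tray 7 to 18 cm above its place in the dock and within 6 cm sideways of it, tilted less than 0.12 rad, still (under 3 cm/s and 0.3 rad/s), touching the dock nowhere, both jars and the reel standing in its pockets; the knob is still turned at least 1.1 rad (all of step 3 and value of joint knob_turn above 1.1 rad); the arm keeps its last pose, push and grip.
It fails at once if the knob is forced round past its catch without being pressed down (value of joint knob_turn between 0.45 and 0.7 rad and value of joint knob_press below 0.003 m).
It fails at once if the tray is tipped by more than 0.35 rad (angle between tray's own z axis and vertical above 0.35 rad).
It fails at once if a jar or the reel falls over (more than 0.6 rad) (angle between any of snap_jar_0, snap_jar_1, thread_reel_0's own z axis and vertical above 0.6 rad).
It fails at once if a bystander is moved by more than 3 cm (distance of any of tape_measure, card_packet, stamp, glue_stick, awl, marker_0 from where it was at the start of the episode above 0.03 m).
It also fails if it takes over 51 s, if anything falls off the work surface, if the arm or the gripper's body presses on something with over 40 N, if the wrist force passes 120 N, or if a joint passes its speed limit or range.

## Working session

There is one attempt and no reset: what is moved stays moved. The work goes in short steps, Python scripts to look and compute and a shell command to move; the robot and the scene stay as the last step left them, time stands still between calls to the robot, and variables do not carry over. Pictures are saved under pics/ and viewed, at most 10 in all, crops included, and the job is handed in when it is done.

```bash
ls; mkdir -p pics
cat > h.py <<'E'
import numpy as np, cv2
from workcell import env, read_camera, camera_info
from scipy.spatial.transform import Rotation as R
def cam(n):
    i=camera_info(n); s=env.state(); p,d=read_camera(n)
    return i,s,p,d
def rot(a):
    a=np.array(a,float)
    return a if a.shape==(3,3) else R.from_euler('xyz',a).as_matrix()
def cloud(i,s,d):
    v,u=np.mgrid[:d.shape[0],:d.shape[1]]
    P=np.stack([(u-i['cx'])/i['fx']*d,(v-i['cy'])/i['fy']*d,d],-1)
    if 'eye' in i: W=P@rot(i['attitude']).T+np.array(i['eye'])
    else:
        T=np.array(i['tool_from_camera']); P=P@T[:3,:3].T+T[:3,3]
        W=P@rot(s['ee_rot']).T+np.array(s['tcp_pos'])
    W[d<=0]=np.nan
    return W
E
python3 - <<'E'
from h import *
for n in('top','scene'):
    i,s,p,d=cam(n); print({k:np.round(v,3).tolist() for k,v in i.items()}); cv2.imwrite(f'pics/{n}0.png',p); np.save(f'{n}0.npy',cloud(i,s,d))
print(camera_info('wrist')); print(env.state(),env.hold_point_z)
E
```

```text
pics
shift.py
workcell.py
{'fx': 436.215, 'fy': 436.215, 'cx': 318.628, 'cy': 207.005, 'eye': [0.356, -0.12, 1.047], 'attitude': [-2.971, -0.003, -1.545]}
{'fx': 502.643, 'fy': 502.643, 'cx': 320.112, 'cy': 189.908, 'eye': [-0.28, -0.873, 0.662], 'attitude': [-2.04, -0.018, -0.822]}
{'fx': 297.39956492938836, 'fy': 297.39956492938836, 'cx': 320.436685123479, 'cy': 198.91155079126628, 'tool_from_camera': array([[ 3.81715367e-04, -9.57235565e-01, -2.89309398e-01,
         7.15270079e-02],
       [ 9.99999637e-01,  1.45015483e-04,  8.39589906e-04,
         1.17220702e-03],
       [-7.61730976e-04, -2.89309614e-01,  9.57235273e-01,
        -1.42069062e-01],
       [ 0.00000000e+00,  0.00000000e+00,  0.00000000e+00,
         1.00000000e+00]])}
{'clock': 0.1, 'q': array([ 1.12091217e+00,  2.21117550e-01,  1.52750633e+00,  2.19426657e-05,
        1.39471271e+00, -1.26075947e-01]), 'qvel': array([-0.00027428, -0.00136279, -0.00271082,  0.00075345, -0.00047787,
       -0.00025021]), 'joint_efforts': array([ 1.83684453e-03, -4.98239815e+01, -3.90549874e+01, -2.30241631e-05,
        5.52165991e-03, -1.74948764e-05]), 'tcp_pos': array([0.19860382, 0.59202671, 0.23032196]), 'ee_rot': array([-3.13986528e+00, -2.40710707e-04,  2.81778038e+00]), 'wrist_force': array([-0.01737125, -0.66541666,  0.44392768]), 'ft_torque': array([0.02831551, 0.01950463, 0.03937462]), 'grip_force': 0.0, 'width': 0.08542418388190992} 0.0187
```

View pics/top0.png

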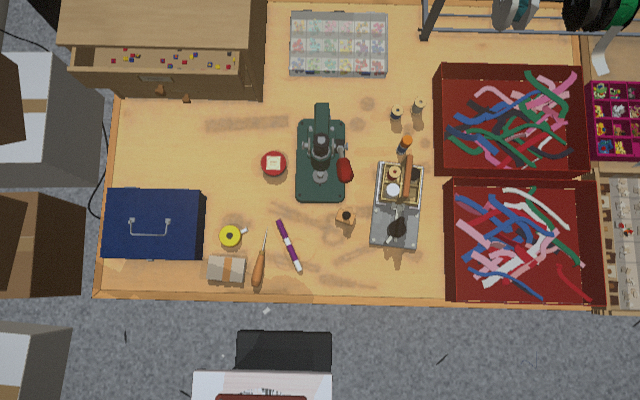

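View pics/scene0.png

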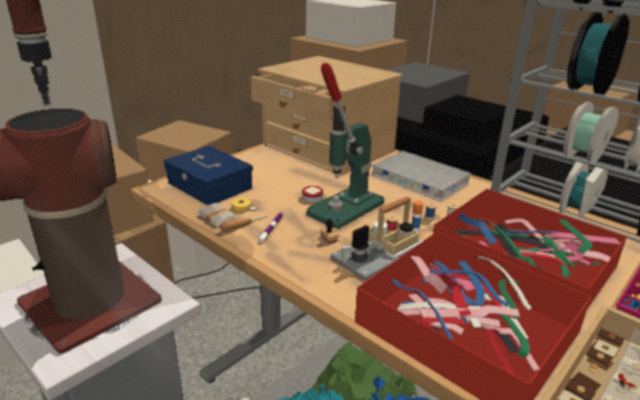

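The top view shows the dock around (398,210), with the knob wing at (397,228) and the tray with its bar at (400,180). The stamp is at (345,217), left of the knob, and the glue stick is at (405,145). A red bin wall rises close on the right, at about x=445. Next I'll take a coarse measurement.

Run:
```python
from h import *
W=np.load('top0.npy')
for v in range(150,256,6): print(v,[f"{W[v,u,0]:.3f},{W[v,u,1]:.3f},{W[v,u,2]*1000:.0f}" for u in (375,390,396,402,408,418,450)])
S=W[150:256,365:425].reshape(-1,3)
for lo,hi in((.108,.13),(.08,.1),(.008,.016)):
    m=S[(S[:,2]>lo)&(S[:,2]<hi)]; c=m.mean(0); e,V=np.linalg.eigh(np.cov(m[:,:2].T)); print(lo,len(m),c,np.sqrt(e),np.degrees(np.arctan2(*V[::-1,1])))
```

```text
150 ['0.684,-0.255,-1', '0.685,-0.292,0', '0.682,-0.306,10', '0.673,-0.315,41', '0.687,-0.338,-1', '0.687,-0.362,1', '0.688,-0.441,3']
156 ['0.668,-0.255,2', '0.668,-0.292,5', '0.669,-0.307,3', '0.671,-0.322,-0', '0.635,-0.313,118', '0.672,-0.362,-1', '0.672,-0.440,5']
162 ['0.654,-0.256,-3', '0.655,-0.293,-1', '0.653,-0.306,6', '0.636,-0.309,67', '0.621,-0.313,118', '0.656,-0.362,-2', '0.657,-0.440,4']
168 ['0.637,-0.255,4', '0.623,-0.283,58', '0.623,-0.296,61', '0.629,-0.315,38', '0.608,-0.313,116', '0.629,-0.352,43', '0.620,-0.416,83']
174 ['0.623,-0.255,0', '0.608,-0.282,63', '0.607,-0.296,64', '0.614,-0.315,39', '0.594,-0.312,118', '0.611,-0.349,56', '0.620,-0.431,30']
180 ['0.608,-0.256,-1', '0.602,-0.288,28', '0.605,-0.304,17', '0.599,-0.314,41', '0.580,-0.312,120', '0.603,-0.355,29', '0.596,-0.420,66']
186 ['0.590,-0.254,11', '0.580,-0.282,60', '0.579,-0.296,63', '0.589,-0.317,24', '0.567,-0.311,121', '0.586,-0.352,39', '0.581,-0.419,68']
192 ['0.575,-0.254,12', '0.565,-0.282,61', '0.565,-0.296,63', '0.554,-0.299,115', '0.554,-0.312,119', '0.571,-0.351,42', '0.569,-0.420,62']
[... 941 characters left out ...]
', '0.472,-0.420,56']
240 ['0.458,-0.254,15', '0.455,-0.284,49', '0.456,-0.298,48', '0.460,-0.319,9', '0.460,-0.333,13', '0.462,-0.359,0', '0.458,-0.420,55']
246 ['0.445,-0.256,1', '0.445,-0.290,9', '0.445,-0.304,11', '0.446,-0.318,13', '0.446,-0.332,13', '0.448,-0.359,1', '0.444,-0.419,57']
252 ['0.431,-0.256,-1', '0.431,-0.291,4', '0.432,-0.306,2', '0.432,-0.321,1', '0.433,-0.335,0', '0.434,-0.360,-3', '0.431,-0.419,55']
0.108 300 [ 0.58857515 -0.31010318  0.11863909] [0.00416572 0.02841237] 173.54803598787316
0.08 144 [ 0.49627202 -0.29958345  0.09111764] [0.00359694 0.04180782] 175.22306121655768
0.008 1675 [ 0.5069529  -0.29872115  0.0125262 ] [0.03719421 0.04876955] -173.41550394907952
```

Run:
```python
from h import *
W=np.concatenate([np.load('top0.npy').reshape(-1,3),np.load('scene0.npy').reshape(-1,3)])
W=W[np.isfinite(W).all(1)]
for y in np.arange(.5,-.45,-.05):
    m=W[(abs(W[:,1]-y)<.025)&(W[:,0]>.15)&(W[:,0]<.7)&(W[:,2]>.1)]
    print(round(y,2),len(m), m[m[:,0].argmin()].round(3) if len(m) else '', m[:,2].max().round(3) if len(m) else '')
R0=rot(env.state()['ee_rot']); t=env.state()['tcp_pos']
print(R0.round(3)); print((R0.T@(np.array([.43,-.30,.26])-t)).round(3))
```

```text
0.5 118 [0.163 0.525 0.31 ] 0.347
0.45 0  
0.4 0  
0.35 0  
0.3 0  
0.25 0  
0.2 0  
0.15 0  
0.1 0  
0.05 0  
0.0 0  
-0.05 0  
-0.1 1253 [ 0.581 -0.122  0.177] 0.306
-0.15 2920 [ 0.5   -0.159  0.422] 0.428
-0.2 13 [ 0.618 -0.178  0.199] 0.205
-0.25 0  
-0.3 558 [ 0.54  -0.314  0.107] 0.125
-0.35 5 [ 0.624 -0.326  0.11 ] 0.117
-0.4 0  
[[-0.948  0.318 -0.001]
 [ 0.318  0.948 -0.002]
 [ 0.    -0.002 -1.   ]]
[-0.503 -0.772 -0.028]
```

```bash
python3 shift.py '0.085 -0.237 -0.375 -0.014 -0.12;0.085 -0.237 -0.375 -0.014 -0.12;0.085 -0.237 -0.375 -0.014 -0.12;0.085 -0.237 -0.375 -0.014 -0.12;0.085 -0.237 -0.375 -0.014 -0.12;0.085 -0.237 -0.375 -0.014 -0.12;0.085 -0.237 -0.375 -0.014 -0.12;0.085 -0.237 -0.375 -0.014 -0.12'
python3 - <<'E'
from h import *
s=env.state();R0=rot(s['ee_rot']); t=s['tcp_pos']
print(s['q'].round(2),(R0.T@(np.array([.41,-.27,.26])-t)).round(3))
E
```

```text
clock: 1.1
tcp_pos: [0.3051, 0.1581, 0.2453]
ee_rot: [-3.141, 0.001, 2.93]
wrist_force: [-0.3, 0.8, -0.0]
width: 0.0851
grip_force: 0.0
[ 0.25 -0.53  2.17 -0.    1.51 -1.11] [-0.192 -0.397 -0.014]
```

```bash
python3 shift.py '0.085 -0.192 -0.397 -0.014 -0.12;0.085 -0.192 -0.397 -0.014 -0.12;0.085 -0.192 -0.397 -0.014 -0.12;0.085 -0.192 -0.397 -0.014 -0.12;0.085 -0.192 -0.397 -0.014 -0.12;0.085 -0.192 -0.397 -0.014 -0.12;0.085 -0.192 -0.397 -0.014 -0.12;0.085 -0.192 -0.397 -0.014 -0.12;0.085 -0.192 -0.397 -0.014 -0.12'
python3 - <<'E'
from h import *
i,s,p,d=cam('wrist'); cv2.imwrite('pics/w1.png',p); W=cloud(i,s,d); np.save('w1.npy',W)
print(s['q'].round(2),s['tcp_pos'],s['ee_rot'])
S=W.reshape(-1,3);S=S[np.isfinite(S).all(1)]
for lo,hi,x0,x1 in((.112,.126,.52,.66),(.086,.098,.44,.54),(.087,.1,.4,.51)):
    m=S[(S[:,2]>lo)&(S[:,2]<hi)&(S[:,0]>x0)&(S[:,0]<x1)&(S[:,1]<-.25)&(S[:,1]>-.37)]
    (c,wh,a)=cv2.minAreaRect((m[:,:2]*1000).astype(np.float32)); print(len(m),m.mean(0).round(4),np.round(c,1),np.round(wh,1),round(a,1))
    e,V=np.linalg.eigh(np.cov(m[:,:2].T)); print(np.degrees(np.arctan2(*V[::-1,1])))
E
```

```text
clock: 2.22
tcp_pos: [0.4121, -0.2653, 0.2584]
ee_rot: [3.14, -0.001, 3.058]
wrist_force: [-0.4, 0.9, 0.1]
width: 0.0852
grip_force: 0.0
[-0.73 -0.12  1.83  0.    1.44 -2.22] [ 0.41206395 -0.26530387  0.25842336] [ 3.13975336e+00 -1.48782380e-03  3.05767405e+00]
467 [ 0.5668 -0.3077  0.1176] [ 570.7 -308.4] [12.7 53.4] 83.9
174.51953983275385
369 [ 0.4829 -0.2992  0.0909] [ 484.  -299.3] [11.5 43.2] 83.8
171.96033416839455
365 [ 0.483  -0.2992  0.091 ] [ 484.  -299.3] [11.5 43.2] 83.8
172.0207777517988
```

View pics/w1.png

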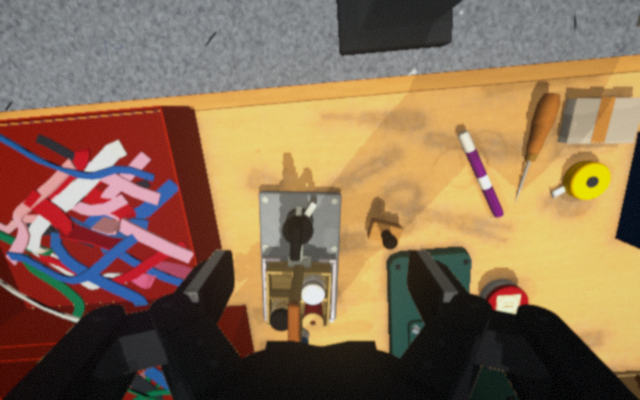

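The wrist view shows the wing knob at (298,230), the bracket at (310,205), the tray bar at (296,320) and the stamp at (385,232). The wing measures 43 x 11.5 mm at (0.484,-0.299,0.091), which matches the sizes given, with its yaw about -6.5°.

```bash
cat > to.py <<'E'
import sys
from h import *
s=env.state();R0=rot(s['ee_rot'])
print((R0.T@(np.array([float(a) for a in sys.argv[1:4]])-s['tcp_pos'])).round(4),'turn',round(s['ee_rot'][2]-float(sys.argv[4]),3) if len(sys.argv)>4 else '',s['q'].round(2))
E
python3 to.py .484 -.2993 .13 3.028;python3 to.py .484 -.2993 .063 3.028
```

```text
[-0.0747 -0.0288  0.1286] turn 0.031 [-0.73 -0.13  1.83  0.    1.44 -2.22]
[-0.0748 -0.0289  0.1956] turn 0.031 [-0.73 -0.13  1.83  0.    1.44 -2.22]
```

```bash
python3 shift.py '0.06 -0.0747 -0.0288 0.05 0.031;0.06 -0.0747 -0.0288 0.05 0.031;0.06 -0.0747 -0.0288 0.128 0.031;0.06 -0.0747 -0.0288 0.128 0.031;0.06 -0.0747 -0.0288 0.13 0.031;0.06 -0.0747 -0.0288 0.16 0.031;0.06 -0.0747 -0.0288 0.185 0.031;0.06 -0.0747 -0.0288 0.195 0.031;0.06 -0.0747 -0.0288 0.195 0.031'
python3 - <<'E'
from h import *
i,s,p,d=cam('wrist'); cv2.imwrite('pics/w2.png',p)
E
python3 to.py .484 -.2993 .063 3.028
```

```text
clock: 3.4
tcp_pos: [0.4845, -0.3013, 0.0656]
ee_rot: [-3.141, 0.001, 3.027]
wrist_force: [0.1, -1.0, -0.3]
width: 0.0598
grip_force: 0.0
[0.0011 0.0022 0.0031] turn -0.001 [-0.69  0.27  1.8   0.    1.07 -2.15]
```

View pics/w2.png

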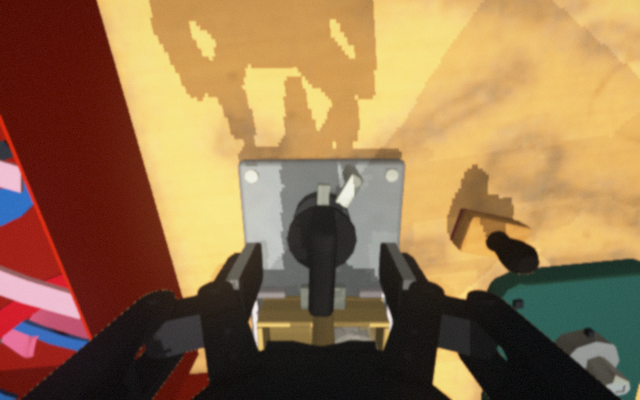

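The wing stands upright at column 321, midway between the pads at columns 250 and 392, and is aligned with them. I'll close on it.

```bash
python3 shift.py '0.03 0.001 0.001 0.003 0;0 0.001 0.001 0.003 0;0 0.001 0.001 0.003 0;0 0.001 0.001 0.003 0;0 0.001 0.001 0.003 0;0 0.001 0.001 0.003 0'; python3 to.py .484 -.2993 .063 3.028
```

```text
clock: 4.2
tcp_pos: [0.4833, -0.3005, 0.0619]
ee_rot: [-3.141, 0.001, 3.027]
wrist_force: [-2.1, -1.2, 4.5]
width: 0.0107
grip_force: 60.2
[-0.0006  0.0012 -0.0011] turn -0.001 [-0.69  0.27  1.81 -0.    1.06 -2.15]
```

```bash
python3 shift.py '0 0 0 0.004 0;0 0 0 0.008 0;0 0 0 0.010 0;0 0 0 0.010 0'
```

```text
clock: 4.7
tcp_pos: [0.4833, -0.3005, 0.0528]
ee_rot: [-3.141, 0.0, 3.027]
wrist_force: [-5.4, 0.3, 13.2]
width: 0.011
grip_force: 61.3
```

```bash
python3 shift.py '0 0 0 0 0.15;0 0 0 0 0.3;0 0 0 0 0.45;0 0 0 0 0.6;0 0 0 0 0.6'; python3 -c "
from h import *
s=env.state();print(s['ft_torque'],s['q'])"
```

```text
clock: 5.32
tcp_pos: [0.4832, -0.3008, 0.0529]
ee_rot: [-3.141, 0.001, 2.425]
wrist_force: [-6.5, -0.4, 11.8]
width: 0.0109
grip_force: 61.3
[-0.12936886  0.91492475 -0.02389482] [-6.94778415e-01  2.84245361e-01  1.81059328e+00 -1.14022631e-03
  1.04552782e+00 -1.54847740e+00]
```

```bash
python3 shift.py '0 0 0 0 0.15;0 0 0 0 0.3;0 0 0 0 0.45;0 0 0 0 0.6;0 0 0 0 0.75;0 0 0 0 0.84;0 0 0 0 0.84;0 0 0 0 0.84'; python3 -c "
from h import *
s=env.state();print(s['ft_torque'],s['q'])"
```

```text
clock: 6.32
tcp_pos: [0.4828, -0.3011, 0.0529]
ee_rot: [-3.141, 0.002, 1.587]
wrist_force: [-6.7, -2.4, 12.7]
width: 0.0112
grip_force: 61.4
[-0.28804307  1.20410414  0.11831681] [-0.69509841  0.28416764  1.81070141 -0.00200211  1.04593689 -0.71033091]
```

```bash
python3 shift.py '0.03 0 0 0 0;0.03 0 0 0 0;0.03 0 0 0 0;0.03 0 0 -0.03 0;0.03 0 0 -0.08 0;0.03 0 0 -0.14 0;0.03 0 0 -0.17 0;0.03 0 0 -0.19 0;0.03 0 0 -0.19 0'; python3 to.py .51 -.302 .245 3.045
```

```text
clock: 7.45
tcp_pos: [0.4836, -0.3, 0.242]
ee_rot: [3.14, 0.001, 1.587]
wrist_force: [0.1, 0.8, 0.3]
width: 0.0297
grip_force: 0.0
[-0.0024  0.0264 -0.0029] turn -1.458 [-0.69  0.08  1.66  0.    1.4  -0.71]
```

```bash
python3 shift.py '0.06 0 0.0264 -0.01 -0.18;0.06 0 0.0264 -0.01 -0.36;0.06 0 0.0264 -0.01 -0.54;0.06 0 0.0264 -0.01 -0.72;0.06 0 0.0264 -0.01 -0.9;0.06 0 0.0264 -0.01 -1.08;0.06 0 0.0264 -0.01 -1.26;0.06 0 0.0264 -0.01 -1.455;0.06 0 0.0264 -0.01 -1.455;0.06 0 0.0264 -0.01 -1.455'
python3 - <<'E'
from h import *
i,s,p,d=cam('wrist'); cv2.imwrite('pics/w3.png',p); W=cloud(i,s,d); np.save('w3.npy',W)
print(s['tcp_pos'],s['ee_rot'])
S=W.reshape(-1,3);S=S[np.isfinite(S).all(1)]
for lo,hi,x0,x1 in((.112,.126,.5,.7),(.085,.1,.43,.54)):
    m=S[(S[:,2]>lo)&(S[:,2]<hi)&(S[:,0]>x0)&(S[:,0]<x1)&(S[:,1]<-.25)&(S[:,1]>-.37)]
    (c,wh,a)=cv2.minAreaRect((m[:,:2]*1000).astype(np.float32)); print(len(m),m.mean(0).round(4),np.round(c,1),np.round(wh,1),round(a,1))
    e,V=np.linalg.eigh(np.cov(m[:,:2].T)); print(np.degrees(np.arctan2(*V[::-1,1])))
E
```

```text
clock: 8.7
tcp_pos: [0.509, -0.2991, 0.2497]
ee_rot: [3.14, -0.002, 3.038]
wrist_force: [-1.0, 0.4, 0.9]
width: 0.0603
grip_force: 0.0
[ 0.50898101 -0.29906811  0.24973153] [ 3.14022497e+00 -2.02772954e-03  3.03832263e+00]
1110 [ 0.5893 -0.3108  0.1178] [ 592.7 -310.9] [13.3 96.6] 83.6
173.51960671804483
507 [ 0.4842 -0.2997  0.0909] [ 484.7 -299.8] [12.2 43.7] 1.0
91.03129728371809
```

View pics/w3.png

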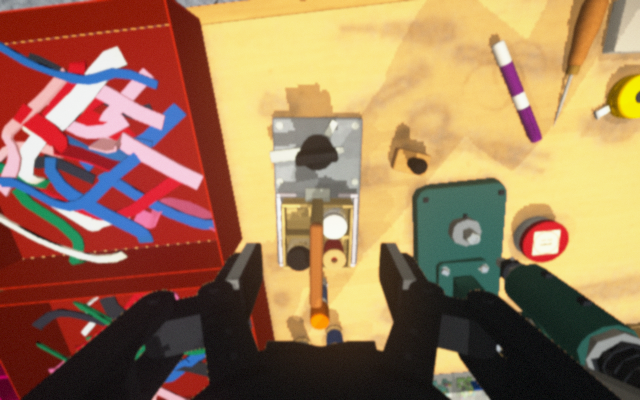

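The wing now lies across, at (317,152), so it has turned about 1.44 rad and the tongue points away from the tray. The bar runs from (316,200) to (319,318), centred at (0.5927,-0.3109,0.118) and 97 mm long over its posts, as specified.

```bash
python3 to.py .594 -.311 .15 3.030;python3 to.py .594 -.311 .093 3.030
```

```text
[-0.0858 -0.0031  0.1001] turn 0.009 [-0.66  0.13  1.6   0.    1.42 -2.13]
[-0.0859 -0.0032  0.1571] turn 0.009 [-0.66  0.13  1.6   0.    1.42 -2.13]
```

```bash
python3 shift.py '0.06 -0.05 -0.002 0.02 0.009;0.06 -0.0858 -0.0032 0.05 0.009;0.06 -0.0858 -0.0032 0.08 0.009;0.06 -0.0858 -0.0032 0.1 0.009;0.06 -0.0858 -0.0032 0.12 0.009;0.06 -0.0858 -0.0032 0.14 0.009;0.06 -0.0858 -0.0032 0.155 0.009;0.06 -0.0858 -0.0032 0.157 0.009;0.06 -0.0858 -0.0032 0.157 0.009'; python3 to.py .594 -.311 .093 3.030
python3 - <<'E'
from h import *
i,s,p,d=cam('wrist'); cv2.imwrite('pics/w4.png',p)
E
```

```text
clock: 9.88
tcp_pos: [0.5948, -0.3115, 0.0948]
ee_rot: [-3.141, 0.001, 3.033]
wrist_force: [-0.3, 0.5, 0.4]
width: 0.0597
grip_force: 0.0
[0.0008 0.0004 0.0018] turn 0.003 [-0.6   0.45  1.51 -0.    1.19 -2.06]
```

View pics/w4.png

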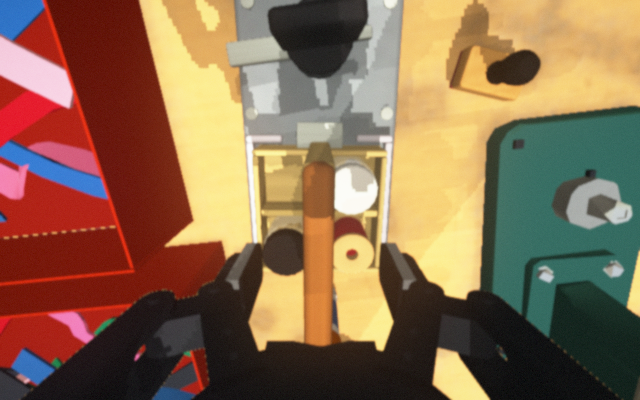

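The bar is upright at column 318 between the pads at 250 and 393, with the jars and reel standing below it. I'll close, then lift gently.

```bash
python3 shift.py '0.03 0 0 0.001 0;0.02 0 0 0.001 0;0 0 0 0.001 0;0 0 0 0.001 0;0 0 0 0.001 0;0 0 0 0.001 0' && python3 shift.py '0 0 0 -0.002 0;0 0 0 -0.004 0;0 0 0 -0.007 0;0 0 0 -0.01 0;0 0 0 -0.01 0'; python3 -c "
from h import *
s=env.state();print(s['ft_torque'])"
```

```text
clock: 10.68
tcp_pos: [0.5948, -0.3116, 0.0937]
ee_rot: [-3.141, 0.001, 3.033]
wrist_force: [-0.7, -2.4, 2.1]
width: 0.0127
grip_force: 61.4
clock: 11.3
tcp_pos: [0.5947, -0.3113, 0.1037]
ee_rot: [-3.141, 0.001, 3.033]
wrist_force: [-0.3, -0.9, -3.3]
width: 0.0129
grip_force: 60.6
[-0.04514037 -0.02040092  0.02450591]
```

```bash
python3 shift.py '0 0 0 -0.006 0;0 0 0 -0.018 0;0 0 0 -0.032 0;0 0 0 -0.047 0;0 0 0 -0.062 0;0 0 0 -0.077 0;0 0 0 -0.09 0;0 0 0 -0.101 0;0 0 0 -0.107 0;0 0 0 -0.11 0' && python3 shift.py '0 0 0 0 0;0 0 0 0 0;0 0 0 0 0;0 0 0 0 0;0 0 0 0 0;0 0 0 0 0;0 0 0 0 0;0 0 0 0 0;0 0 0 0 0;0 0 0 0 0'
python3 - <<'E'
from h import *
i,s,p,d=cam('wrist'); a=p
i,s,p,d=cam('scene'); cv2.imwrite('pics/s5.png',np.vstack([cv2.resize(a[:, :],(480,300)),cv2.resize(p[130:290,300:556],(480,300))]))
E
```

```text
clock: 12.55
tcp_pos: [0.5945, -0.3112, 0.2135]
ee_rot: [3.142, -0.0, 3.033]
wrist_force: [0.2, 0.7, -3.3]
width: 0.0129
grip_force: 60.6
clock: 13.8
tcp_pos: [0.5945, -0.3112, 0.2133]
ee_rot: [-3.142, 0.0, 3.033]
wrist_force: [0.9, 0.2, -3.5]
width: 0.0129
grip_force: 60.6
```

View pics/s5.png

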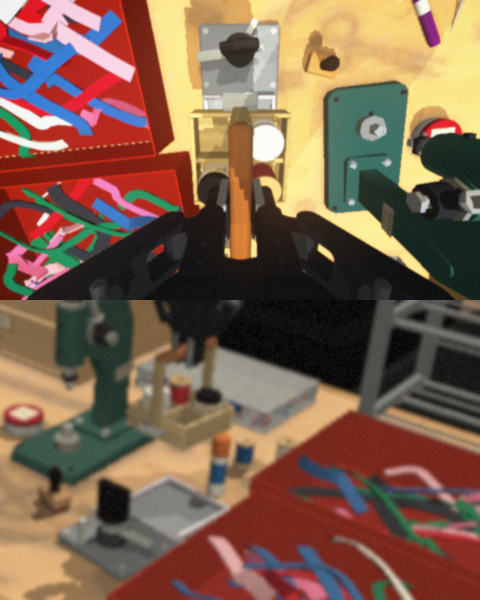

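The tray hangs level above its empty dock, around (180,415) in the combined picture, with the jars and reel standing in it. The knob is still turned, and the stamp and glue stick have not moved. One steady second has already passed, so I'm handing it in.

```bash
python3 -c "
from workcell import env, read_camera, camera_info
print(env.finish_job())"
```

```text
the job is handed in; nothing more can be done
None
```

I pressed the knob and turned it about 1.44 rad, then lifted the tray 12 cm; I handed the job in with the tray held level and steady and both jars and the reel standing in it (no verdict was returned).

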